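Clamp the sample vial, then hold the reader's flap at its balance point

ROBOT

A 6-joint arm with a two-finger parallel gripper is mounted at the origin on the work surface. World frame = base frame: x ahead of the robot, y to its left, z up, the work surface at z = 0. Lengths are in m, angles in degrees, forces in N, time in s.
With the tool pointing down it reaches from about 0.4 to 0.825 m from the base axis. Payload 7 kg.
Tool frame: the origin (TCP) lies midway between the tips of the shut fingers; the grasp point (between the pads) lies 19 mm behind it; z points along the fingers, y is the direction in which the jaws open and shut (so a half turn about z gives the same grasp; the last joint's range is limited). The gripper opens to 88 mm and grips with 3 to 60 N. Pads are 19 mm wide; open, the fingers measure 130 mm over their backs; the gripper's body (78 mm by 193 mm) begins 47 mm behind the grasp point.
Start: joints at [-53.91, 20.546, 0.682, 0, -70.136, -16.507], TCP at [0.226, -0.636, 0.227] pointing down, gripper open.
Joint ranges: [-176.03, 176.03], [-82.01, 121.73], [-58.28, 71.71], [-173.87, 95.51], [-174.79, -0.11], [-173.66, 173.66]. Speed limits (degrees/s): [136.94, 136.94, 172.46, 180, 180, 180].

INTERFACE

Orientations are given as [roll, pitch, yaw] about the fixed x, y, z axes, in that order (R = Rz(yaw) Ry(pitch) Rx(roll)).
In Python, from plant import r gives the robot as it stands. The module is installed in compiled form; this text tells all that it offers.
- The arm moves only by the tool send_rows, never from a script. Its argument "motion" is a list of rows, each an object with "travel": the shift along the tool's x, y, z in m, a list of three; "spin": the turn about the tool's z in degrees. In form: [{"travel": [tx, ty, tz], "spin": spin}, ...]. A call has 1 to 5 rows; each row shifts and turns the pose as measured when the row begins, along the tool's axes as they then stand; what a row does not reach is not made up. A row lasts 1/12 s, in which the tool goes at most 41.7 mm and 7.16 degrees, less where a joint would pass 70% of its speed; a pose out of reach is approached as far as the arm can. A call is refused whole if a number of a shift passes 0.0417 or a number of a turn 7.16, either way. A call with a gripper value outside its range is refused whole. "gripper" is the gripper command: -1 is shut, 1 is fully open, values between are in proportion, set as the call begins (left out, the last holds). The fingers move at their own pace and stop on an object; "squeeze" is the grip in N (left out, the last holds). Time passes only in rows, so rows that do not move let the fingers close. It gives the time, the measured TCP pose, the force and the opening at its end, in the units of the state.
- r.get_state(): the state, without advancing time (a new reading comes with each control period).
- r.capture(name): name is "side" or "top" or "wrist"; returns (picture, depth): 400x640x3 uint8, blue, green, red; 400x640 float32, m along the optical axis (not along the pixel's ray), 0 where there is no reading.
- r.get_calibration(name): a dict with "fov_y" (degrees; the focal length in pixels is half the picture's height over the tangent of half this angle, whatever the lens; pixels are square), "cx", "cy" (the principal point, pixels), "origin" and "orientation" of the camera in the world. Camera axes: x right, y down, z forward; pixel columns grow to the right and rows downward; lengths in m; the calibration is good to about 2 mm. The wrist camera is an equidistant fisheye: a pixel r from the principal point sees the ray r / f radians off the axis. A picture is of the moment at which its call begins: read the wrist's pose just before it. get_calibration takes no time and is no camera call; for the wrist camera it gives the pose at the moment of the call.
- r.close_job(): hands the job in, once; it reports no verdict.
Trained networks look in the newest picture that a camera, given by its name, has taken for a name from the list of things; names that differ only in an ending like _2 or _b are one class to them, and where a whole thing is asked for, a point or a joint stands for the part that bears it (a point fixed in the world has none). Each returns a list of dicts, best first, with "conf" (0 to 1); they miss things now and then, are a little off and sometimes report something else, mostly with a low value. They report only what shows in the picture. A call takes as long as a camera call.
- r.boxes_of(camera, target): "at" ([x, y, z] in m, in the coordinates of the camera as it stood for that picture, good to about 4 mm: the middle of the surface that is visible of it).
- r.pinpoint(camera, target): "at" ([x, y, z] in m, in the coordinates of the camera as it stood for that picture, good to about 4 mm: a listed point, or the origin of a listed thing).
The state is a dict: "time_s": time; "joints": joint angles; "qd": joint speeds; "joint_torque": joint torques, N m; "tcp_pos": TCP position; "eef_rot": TCP orientation; "contact_force": force on the tool from outside, world axes, zero at the start; "moment": the same for the moment, N m; "gripper_width": finger opening in m.
Only numpy, scipy, OpenCV 4.12 (cv2) and the standard library are available. Lean on these libraries where they do the work, as an engineer would, in place of code of your own. Each camera call takes 0.05 s, during which the arm holds its last target. There are 200 camera calls.

TASK

Get the two-port sample reader ready for a comparison reading: first turn the knurled chuck sleeve clockwise (seen from above) until its three jaws are tight on the glass vial standing in it. Then take the flap by its ball knob and swing it up, unhurriedly, to its balance point, straight up, where both ports are uncovered and it would fall neither way; it must not go over to the far side. Finish still gripping the knob with the flap standing there, because nothing else keeps it up; leave the vial clamped and the things around the reader alone.

Things in the scene. Friction and masses are not known exactly. Their poses are not given: they have to be found in the camera images.
- reader: grey bench instrument fixed to the bench, a box 250 mm (its x) by 300 mm (its y), flat deck 60 mm above the bench. Origin: centre of its underside on the bench; x points from its front (dark display, facing the robot) to its back, y to its left, z up. Its place and yaw (within 0.35 rad) differ each time. The chuck stands on the left of the deck, the flap on the right.
- sleeve_grip (a point): point on the axis of the chuck sleeve at the height to grip it, 95 mm above the bench. The sleeve is an upright knurled steel ring, 48 mm outside diameter, from 68 to 108 mm above the bench (8 mm gap over the deck); it can be gripped across its diameter from above in any direction. The vial sticks up out of its middle to 122 mm above the bench.
- sleeve (a joint): turn of the chuck sleeve, rad, growing clockwise seen from above, 0 (jaws fully open) to 1.5 (end stop). Starts between 0 and 0.35. Jaws close 2.5 mm per rad, meet the vial at about 1.1 and are tight at about 1.25 to 1.35, where the sleeve turns much harder (it may slip in the fingers; further turning does no harm). Stiff (0.12 N m friction, 0.3 N m or more when tight): grip it firmly; it stays where it is left.
- jaw_a: steel jaw inside the sleeve at the back (9 x 7 x 36 mm, tops 3 mm above the sleeve), slides towards the axis as the sleeve turns. Origin: on the chuck axis when the jaws are open, 73 mm above the bench.
- jaw_b: second jaw, the same, a third of a turn on.
- jaw_c: third jaw, the same, two thirds of a turn on.
- vial_center (a point): centre (half-way up) of the glass vial: 16 mm diameter, 62 mm tall with its white cap, about 30 g, standing loose on the deck inside the chuck.
- flap_knob (a point): centre of the black ball knob, 24 mm diameter, on the flap's free edge, 125 mm from the hinge line. Between ball and panel is a bare 8 mm stem, 31 mm long. Gripped from above with the fingers closing along the hinge line (reader's y), the ball can turn between the pads while the flap swings.
- flap_hinge (a point): middle of the flap's hinge line, 85 mm above the bench; the hinge line runs along the reader's y, and the knob moves in the upright plane through this point along the reader's x.
- flap (a joint): angle of the flap about its hinge, rad. 0: resting on its front stop, leaning to the reader's front (-x), 25 degrees above level, knob about 138 mm above the bench; 1.134: straight up = balance point, knob 210 mm above the bench, right over the hinge; 2.269: lying on its back stop. An aluminium panel 84 mm wide, 4 mm thick, about 0.2 kg; free hinge that falls to one stop or the other when let go. Starts at 0.
- dishes: bystander: stack of seven closed culture dishes, 90 mm diameter, 105 mm tall, to the left of the reader. Origin: centre of its underside.
- tube_rack: bystander: round white rack 110 mm diameter with seven capped tubes, 100 mm tall, to the right of the reader. Origin: centre of its underside.
- marker: bystander: marker pen 128 mm long, 17 mm thick, lying in front of the reader's right corner. Origin: near its middle, on the bench; x along the pen.

How it is judged:
By the outcome, as a careful person would: the job done as asked, in the order asked, and still so for the second after the job is handed in, while the arm keeps its last pose, push and grip.
It also fails if it takes over 51 s, if anything falls off the work surface, if the arm or the gripper's body presses on something with over 40 N, if the wrist force passes 120 N, or if a joint passes its speed limit or range.

## Working session

There is one attempt and no reset: what is moved stays moved. The work goes in short steps, Python scripts to look and compute and a tool call to move; the robot and the scene stay as the last step left them, time stands still between calls to the robot, and variables do not carry over. Pictures are saved under pics/ and viewed, about 8 in all and at most 12, crops included, and the job is handed in when it is done.

Besides the shell and the picture viewer there is one more tool, called after "Emit:" as a command line: name --argument value ..., lists and objects as JSON in quotes. send_rows: Moves the arm, as the interface text tells. Its arguments: {"type":"object","properties":{"motion":{"type":"array"},"gripper":{"type":"number"},"squeeze":{"type":"number"}},"required":["motion"]}

```bash
mkdir -p pics
cat > h.py <<'E'
import numpy as np, cv2
from scipy.spatial.transform import Rotation as R
from plant import r
def rot(o):
    o=np.array(o,float)
    return o if o.shape==(3,3) else R.from_euler('xyz',o,degrees=True).as_matrix()
def world(c,p,cal=None):
    k=cal or r.get_calibration(c)
    return rot(k['orientation'])@np.array(p)+np.array(k['origin'])
def pt(c,t,n=1,f='pinpoint'):
    k=r.get_calibration(c)
    return [(round(d['conf'],2),world(c,d['at'],k).round(4).tolist()) for d in getattr(r,f)(c,t)[:n]]
E
python3 - <<'E'
from h import *
for c in ('side','top'):
    im,d=r.capture(c); cv2.imwrite(f'pics/{c}0.png',im); print(c,r.get_calibration(c))
    for t in ('reader','sleeve_grip','vial_center','flap_knob','flap_hinge','dishes','tube_rack','marker'):
        print(t,pt(c,t,2))
print(r.get_state())
E
```

```text
side {'fov_y': 52.624554972628744, 'cx': 318.3336471607093, 'cy': 195.43937553234147, 'origin': array([ 0.15247144, -0.55803183,  0.57746273]), 'orientation': array([-1.23911391e+02, -3.87325778e-02, -3.43205640e+01])}
reader [(0.65, [0.6034, -0.0631, -0.0003])]
sleeve_grip [(0.64, [0.5587, 0.0166, 0.0961]), (0.2, [0.5603, 0.0153, 0.0925])]
vial_center [(0.59, [0.558, 0.0157, 0.0911])]
flap_knob [(0.65, [0.5384, -0.1504, 0.1425])]
flap_hinge [(0.8, [0.652, -0.1247, 0.086])]
dishes [(0.87, [0.5111, 0.1683, 0.0018])]
tube_rack [(0.94, [0.7205, -0.3086, 0.0015])]
marker [(0.79, [0.4859, -0.3277, 0.0056]), (0.44, [0.5383, -0.1493, 0.1395])]
top {'fov_y': 56.40927863149435, 'cx': 319.27400209404817, 'cy': 197.58734720201832, 'origin': array([0.40325845, 0.03931556, 1.02068596]), 'orientation': array([-1.72832642e+02,  8.24319575e-02, -8.94091544e+01])}
reader [(0.93, [0.6013, -0.0613, -0.0013])]
sleeve_grip [(0.76, [0.5521, 0.0156, 0.0984]), (0.41, [0.485, -0.3291, -0.0011])]
vial_center [(0.55, [0.5584, 0.0138, 0.0884])]
flap_knob [(0.68, [0.5394, -0.144, 0.137])]
flap_hinge [(0.73, [0.6
[... 195 characters left out ...]
86, [0.4847, -0.3285, 0.0021])]
{'time_s': 0.9, 'joints': array([-5.39102040e+01,  2.05443327e+01,  6.81586679e-01, -1.32036553e-03,
       -7.01370053e+01, -1.65065732e+01]), 'qd': array([ 0.00297225, -0.02131873, -0.12723086,  0.05000814, -0.04276152,
        0.02685497]), 'joint_torque': array([-5.65675928e-04, -5.82359362e+01,  2.93296784e+01,  7.00234562e+00,
        1.24939627e-02,  1.22290530e-05]), 'tcp_pos': array([ 0.22621399, -0.63592666,  0.22657715]), 'eef_rot': array([ 1.79999886e+02,  1.26127031e-03, -1.60417226e+02]), 'contact_force': array([-0.49187312,  0.37853481,  0.10543826]), 'moment': array([ 0.01609431,  0.02805782, -0.01823877]), 'gripper_width': 0.08756271193614357}
```

View pics/top0.png

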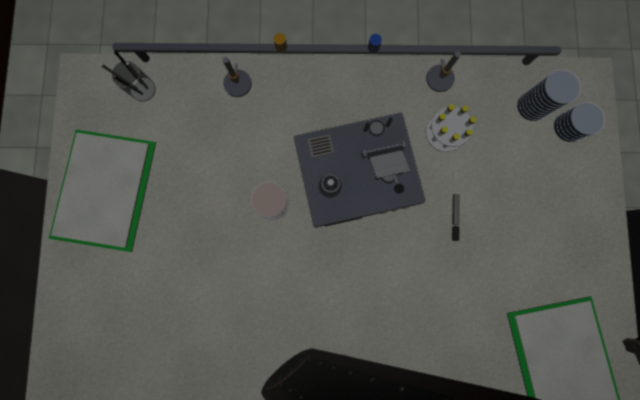

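View pics/side0.png

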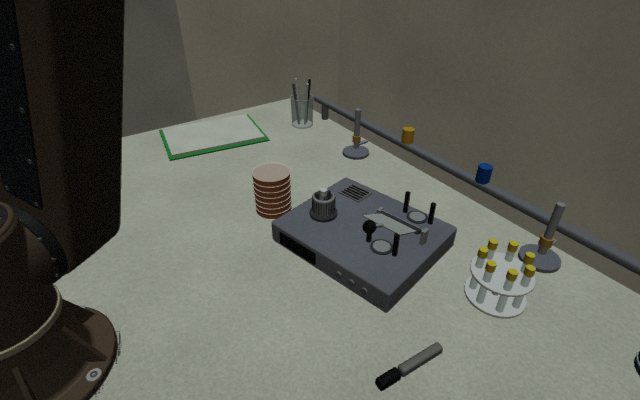

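Run:
```python
from h import *
# yaw of reader: deck pixels by depth in both cameras
for c in ('top','side'):
    k=r.get_calibration(c); im,d=r.capture(c)
    f=200/np.tan(np.radians(k['fov_y']/2)); v,u=np.mgrid[:400,:640]
    P=np.stack([(u-k['cx'])/f*d,(v-k['cy'])/f*d,d],-1)@rot(k['orientation']).T+np.array(k['origin'])
    m=(abs(P[...,2]-.06)<.004)&(d>0)&(abs(P[...,0]-.6)<.25)&(abs(P[...,1]+.06)<.25)
    m=cv2.morphologyEx(m.astype(np.uint8),cv2.MORPH_OPEN,np.ones((3,3)))>0
    Q=P[m][:,:2]; print(c,len(Q),cv2.minAreaRect((Q*1000).astype(np.float32)), np.median(P[m][:,2]))
    # knob: dark points above the deck near estimate
    b=(np.linalg.norm(P-np.array([.539,-.147,.138]),axis=-1)<.022)&(im.max(-1)<70)
    print('knob surf',P[b].mean(0),P[b].max(0),P[b].min(0),b.sum())
```

```text
top 8425 ((618.1744384765625, -122.02406311035156), (248.82940673828125, 425.2581481933594), 13.129244804382324) 0.0603321272749211
knob surf [ 0.53931364 -0.14606067  0.14495736] [ 0.55706524 -0.13633536  0.1510521 ] [ 0.52876764 -0.15731458  0.13243739] 81
side 9329 ((607.2260131835938, -77.61660766601562), (250.6872100830078, 526.5885009765625), 13.309552192687988) 0.06059652602422616
knob surf [ 0.53516934 -0.15362639  0.14315507] [ 0.55647018 -0.14054186  0.15219308] [ 0.52705436 -0.16170678  0.13021454] 152
```

The top view shows the sleeve at (330,185), the knob at (399,188), the dishes at (270,200), the rack at (452,128) and the pen at (455,217). In the side view the sleeve is at (323,204) and the knob at (369,228). The networks' results agree with both pictures. Reader yaw is about 13.2°. Next I'll move over the sleeve.

```bash
cat >> h.py <<'E'
def totool(target):
    s=r.get_state(); M=rot(s['eef_rot'])
    return (M.T@(np.array(target)-s['tcp_pos'])).round(4)
def st():
    s=r.get_state(); print('t',round(s['time_s'],2),'tcp',s['tcp_pos'].round(4),'rot',s['eef_rot'].round(2),'F',s['contact_force'].round(2),'M',s['moment'].round(3),'w',round(s['gripper_width'],4),'j6',s['joints'][5].round(1))
E
python3 - <<'E'
from h import *
v=totool([.557,.0155,.227]); print(v, v/19)
E
```

```text
[-5.300e-01  5.029e-01 -4.000e-04] [-2.78947368e-02  2.64684211e-02 -2.10526316e-05]
```

Emit:
send_rows --motion '[{"travel": [-0.028,0.0265,0],"spin": 0},{"travel": [-0.028,0.0265,0],"spin": 0},{"travel": [-0.028,0.0265,0],"spin": 0},{"travel": [-0.028,0.0265,0],"spin": 0},{"travel": [-0.028,0.0265,0],"spin": 0}]' --gripper 1

```text
time_s: 1.42
tcp_pos: [0.3126, -0.4642, 0.2234]
eef_rot: [179.9, -0.1, -161.0]
contact_force: [1.7, -0.4, 0.4]
gripper_width: 0.0881
```

Emit:
send_rows --motion '[{"travel": [-0.028,0.0265,0],"spin": 0},{"travel": [-0.028,0.0265,0],"spin": 0},{"travel": [-0.028,0.0265,0],"spin": 0},{"travel": [-0.028,0.0265,0],"spin": 0},{"travel": [-0.028,0.0265,0],"spin": 0}]'

```text
time_s: 1.83
tcp_pos: [0.4041, -0.285, 0.2244]
eef_rot: [-180.0, -0.0, -161.1]
contact_force: [1.6, 0.9, 0.6]
gripper_width: 0.0873
```

Emit:
send_rows --motion '[{"travel": [-0.028,0.0265,0],"spin": 0},{"travel": [-0.028,0.0265,0],"spin": 0},{"travel": [-0.028,0.0265,0],"spin": 0},{"travel": [-0.028,0.0265,0],"spin": 0}]'

```text
time_s: 2.17
tcp_pos: [0.4778, -0.1407, 0.2265]
eef_rot: [-179.9, 0.2, -161.0]
contact_force: [1.2, -0.9, 0.4]
gripper_width: 0.0875
```

Run:
```python
from h import *
st(); print(totool([.557,.0155,.227]))
```

```text
t 2.17 tcp [ 0.4778 -0.1407  0.2265] rot [-179.88    0.23 -161.02] F [ 1.21 -0.89  0.37] M [-0.064 -0.114 -0.026] w 0.0875 j6 -77.3
[-0.1257  0.122  -0.0002]
```

Emit:
send_rows --motion '[{"travel": [-0.026,0.025,0],"spin": 0},{"travel": [-0.026,0.025,0],"spin": 0},{"travel": [-0.026,0.025,0],"spin": 0},{"travel": [-0.026,0.025,0],"spin": 0},{"travel": [-0.026,0.025,0],"spin": 0}]'

```text
time_s: 2.58
tcp_pos: [0.5628, 0.0301, 0.2294]
eef_rot: [-179.8, 0.5, -160.9]
contact_force: [1.5, -0.2, 0.9]
gripper_width: 0.0879
```

Emit:
send_rows --motion '[{"travel": [0,0,0],"spin": -7},{"travel": [0,0,0],"spin": -7},{"travel": [0,0,0],"spin": -7},{"travel": [0,0,0],"spin": -7},{"travel": [0,0,0],"spin": -7}]'

```text
time_s: 3.0
tcp_pos: [0.5666, 0.039, 0.2285]
eef_rot: [-179.6, 0.4, -125.1]
contact_force: [-0.0, 0.1, 0.5]
gripper_width: 0.0878
```

Emit:
send_rows --motion '[{"travel": [0,0,0],"spin": -7},{"travel": [0,0,0],"spin": -7},{"travel": [0,0,0],"spin": -7},{"travel": [0,0,0],"spin": -7},{"travel": [0,0,0],"spin": -7}]'

```text
time_s: 3.42
tcp_pos: [0.5666, 0.0396, 0.2289]
eef_rot: [-179.4, 0.0, -89.3]
contact_force: [-0.1, -0.2, -1.2]
gripper_width: 0.0877
```

Emit:
send_rows --motion '[{"travel": [0,0,0],"spin": -7},{"travel": [0,0,0],"spin": 0}]'

```text
time_s: 3.58
tcp_pos: [0.5667, 0.0396, 0.2291]
eef_rot: [-179.4, -0.0, -81.8]
contact_force: [-0.3, -1.0, -0.7]
gripper_width: 0.0879
```

Run:
```python
from h import *
st(); 
for i in range(2):
    k=r.get_calibration('wrist'); im,d=r.capture('wrist')
    for t in ('sleeve_grip','vial_center','flap_knob','flap_hinge','reader','jaw_a'):
        print(t,[(round(q['conf'],2),world('wrist',q['at'],k).round(4)) for q in r.pinpoint('wrist',t)[:3]])
cv2.imwrite('pics/w1.png',im)
st(); print(k)
```

```text
t 3.58 tcp [0.5667 0.0396 0.2291] rot [-1.7937e+02 -3.0000e-02 -8.1800e+01] F [-0.33 -0.96 -0.73] M [ 0.076  0.146 -0.012] w 0.0879 j6 -15.8
sleeve_grip [(0.81, array([0.5583, 0.0132, 0.0903]))]
vial_center [(0.63, array([0.5563, 0.0159, 0.0927]))]
flap_knob []
flap_hinge [(0.75, array([ 0.6475, -0.1155,  0.0851]))]
reader [(0.63, array([ 0.6071, -0.0559,  0.0032]))]
jaw_a [(0.65, array([0.5527, 0.0156, 0.0738])), (0.45, array([0.5562, 0.0156, 0.0707]))]
sleeve_grip [(0.71, array([0.5581, 0.0132, 0.0899]))]
vial_center [(0.93, array([0.5543, 0.0169, 0.0932]))]
flap_knob []
flap_hinge [(0.6, array([ 0.6491, -0.1174,  0.0845]))]
reader [(0.87, array([ 0.6064, -0.0553,  0.0035])), (0.58, array([ 0.6519, -0.1166,  0.0857]))]
jaw_a [(0.47, array([0.5562, 0.0162, 0.0707])), (0.42, array([0.5584, 0.0161, 0.0751]))]
t 4.28 tcp [0.5666 0.0395 0.229 ] rot [-1.7938e+02 -3.0000e-02 -8.2150e+01] F [ 0.04 -0.87  0.87] M [-0.018  0.115  0.017] w 0.0877 j6 -16.1
{'fov_y': 65.70646984690485, 'cx': 320.8731597131008, 'cy': 200.53016515283403, 'origin': array([ 0.57693386, -0.04137636,  0.38624969]), 'orientation': array([ 162.71947912,    0.5955607 , -172.17575483])}
```

View pics/w1.png

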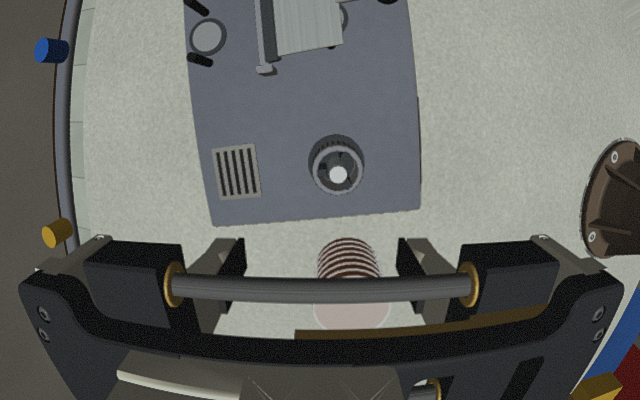

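The wrist picture shows the sleeve and vial at (337,172), clear of everything around them. Their axis is at about (0.557, 0.015). Next I'll centre over it and go down.

Run:
```python
from h import *
print(totool([.557,.0152,.15]))
```

```text
[0.0228 0.0137 0.0788]
```

Emit:
send_rows --motion '[{"travel": [0.012,0.007,0.02],"spin": 0},{"travel": [0.011,0.007,0.02],"spin": 0},{"travel": [0,0,0.02],"spin": 0},{"travel": [0,0,0.014],"spin": 0},{"travel": [0,0,0],"spin": 0}]'

```text
time_s: 4.7
tcp_pos: [0.5578, 0.0144, 0.1541]
eef_rot: [-179.1, 0.0, -82.2]
contact_force: [-0.9, 0.4, -1.0]
gripper_width: 0.0879
```

Run:
```python
from h import *
st(); print(totool([.557,.0152,.076]))
```

```text
t 4.7 tcp [0.5578 0.0144 0.1541] rot [-1.791e+02  1.000e-02 -8.216e+01] F [-0.86  0.37 -1.  ] M [-0.006  0.28  -0.03 ] w 0.0879 j6 -14.0
[-0.0008  0.0019  0.078 ]
```

Emit:
send_rows --motion '[{"travel": [0,0.001,0.02],"spin": 0},{"travel": [0,0,0.02],"spin": 0},{"travel": [0,0,0.02],"spin": 0},{"travel": [0,0,0.014],"spin": 0},{"travel": [0,0,0],"spin": 0}]'

```text
time_s: 5.12
tcp_pos: [0.561, 0.0151, 0.0816]
eef_rot: [-178.8, -0.0, -82.1]
contact_force: [-0.7, -0.3, -0.3]
gripper_width: 0.0876
```

Emit:
send_rows --motion '[{"travel": [0,0,0],"spin": 0},{"travel": [0,0,0],"spin": 0},{"travel": [0,0,0],"spin": 0},{"travel": [0,0,0],"spin": 0}]' --gripper 0.0 --squeeze 10

```text
time_s: 5.45
tcp_pos: [0.5632, 0.0158, 0.0854]
eef_rot: [-178.6, -0.0, -82.1]
contact_force: [1.1, -0.2, 0.0]
gripper_width: 0.0663
```

Run:
```python
from h import *
st(); print(totool([.557,.0152,.076]))
```

```text
t 5.45 tcp [0.5632 0.0158 0.0854] rot [-1.786e+02 -1.000e-02 -8.207e+01] F [ 1.09 -0.17  0.  ] M [0.006 0.2   0.041] w 0.0663 j6 -14.2
[-0.0003  0.0065  0.0092]
```

Emit:
send_rows --motion '[{"travel": [0,0.0035,0.006],"spin": 0},{"travel": [0,0.0035,0.006],"spin": 0}]'

```text
time_s: 5.62
tcp_pos: [0.5586, 0.0155, 0.0755]
eef_rot: [-178.3, 0.0, -82.1]
contact_force: [-2.2, 0.6, 1.4]
gripper_width: 0.0532
```

Run:
```python
from h import *
st(); r.capture('side'); r.capture('side'); st(); print(totool([.557,.0152,.076]))
```

```text
t 5.62 tcp [0.5586 0.0155 0.0755] rot [-1.7828e+02  4.0000e-02 -8.2050e+01] F [-2.19  0.64  1.39] M [-0.047  0.795 -0.012] w 0.0532 j6 -14.4
t 5.72 tcp [0.5564 0.015  0.0742] rot [-1.7854e+02  2.0000e-02 -8.2080e+01] F [-3.32  0.26 -2.68] M [ 0.408  1.515 -0.051] w 0.0483 j6 -14.4
[-0.0001 -0.0007 -0.0018]
```

Emit:
send_rows --motion '[{"travel": [0,0,0.001],"spin": 0},{"travel": [0,0,0.001],"spin": 0},{"travel": [0,0,0.001],"spin": 3},{"travel": [0,0,0.001],"spin": 5}]' --gripper -1 --squeeze 55

```text
time_s: 6.05
tcp_pos: [0.5562, 0.015, 0.074]
eef_rot: [-178.5, 0.1, -90.0]
contact_force: [-4.1, 1.8, 11.9]
gripper_width: 0.0472
```

Run:
```python
from h import *
st(); print(totool([.557,.0152,.076]))
```

```text
t 6.05 tcp [0.5562 0.015  0.074 ] rot [-1.785e+02  1.400e-01 -8.998e+01] F [-4.09  1.75 11.93] M [0.485 2.308 0.141] w 0.0472 j6 -22.4
[-0.0002 -0.0008 -0.0019]
```

Emit:
send_rows --motion '[{"travel": [0,0,0],"spin": 6},{"travel": [0,0,0],"spin": 6},{"travel": [0,0,0],"spin": 6},{"travel": [0,0,0.0005],"spin": 6},{"travel": [0,0,0],"spin": 6}]'

```text
time_s: 6.47
tcp_pos: [0.5561, 0.0151, 0.0742]
eef_rot: [-178.8, 0.8, -121.2]
contact_force: [0.4, 0.7, -1.7]
gripper_width: 0.047
```

Run:
```python
from h import *
st(); print(totool([.557,.0152,.076]))
```

```text
t 6.47 tcp [0.5561 0.0151 0.0742] rot [-178.76    0.85 -121.24] F [ 0.38  0.65 -1.66] M [-0.005  0.218  0.119] w 0.047 j6 -53.8
[-0.0006 -0.0007 -0.0018]
```

Emit:
send_rows --motion '[{"travel": [0,0,0],"spin": 6},{"travel": [0,0,0],"spin": 6},{"travel": [0,0,0.0005],"spin": 6}]'

```text
time_s: 6.72
tcp_pos: [0.5561, 0.0151, 0.074]
eef_rot: [-179.1, 1.2, -140.1]
contact_force: [-4.5, 1.7, 11.0]
gripper_width: 0.0475
```

Emit:
send_rows --motion '[{"travel": [0,0,0],"spin": 5},{"travel": [0,0,0],"spin": 5}]'

```text
time_s: 6.88
tcp_pos: [0.5561, 0.0151, 0.0741]
eef_rot: [-179.3, 1.3, -150.5]
contact_force: [1.0, 1.1, -1.0]
gripper_width: 0.0471
```

Run:
```python
from h import *
st(); r.capture('side'); st()
```

```text
t 6.88 tcp [0.5561 0.0151 0.0741] rot [-179.25    1.29 -150.55] F [ 1.01  1.07 -1.  ] M [-0.375  0.243  0.319] w 0.0471 j6 -83.3
t 6.93 tcp [0.5561 0.0151 0.0741] rot [-179.26    1.29 -150.92] F [-0.73  1.28  2.18] M [ 0.071  0.698 -0.034] w 0.0472 j6 -83.7
```

Emit:
send_rows --motion '[{"travel": [0,0,0],"spin": 4},{"travel": [0,0,0.0005],"spin": 4}]'

```text
time_s: 7.1
tcp_pos: [0.5561, 0.0152, 0.074]
eef_rot: [-179.4, 1.4, -158.8]
contact_force: [-4.0, 2.4, 10.0]
gripper_width: 0.0472
```

Emit:
send_rows --motion '[{"travel": [0,0,0],"spin": 4},{"travel": [0,0,0],"spin": 4}]'

```text
time_s: 7.27
tcp_pos: [0.5544, 0.0148, 0.0739]
eef_rot: [-179.5, 1.2, -166.6]
contact_force: [-5.6, 1.7, 7.2]
gripper_width: 0.0474
```

Run:
```python
from h import *
st(); r.capture('side'); st()
```

```text
t 7.27 tcp [0.5544 0.0148 0.0739] rot [-179.51    1.21 -166.57] F [-5.56  1.68  7.24] M [1.24  2.221 1.756] w 0.0474 j6 -99.5
t 7.32 tcp [0.5544 0.0148 0.0739] rot [-179.52    1.21 -166.87] F [-4.29  0.76  4.87] M [0.524 2.159 1.64 ] w 0.0472 j6 -99.8
```

Moment rose to 1.7 N m after 85° of turning, so the sleeve is at its end stop or held hard. Next I'll release it and lift.

Emit:
send_rows --motion '[{"travel": [0,0,0],"spin": 0},{"travel": [0,0,0],"spin": 0},{"travel": [0,0,0],"spin": 0},{"travel": [0,0,0],"spin": 0}]' --gripper 1

```text
time_s: 7.65
tcp_pos: [0.5547, 0.0151, 0.0739]
eef_rot: [-179.5, 1.3, -166.5]
contact_force: [-0.0, -0.1, -0.8]
gripper_width: 0.0685
```

Run:
```python
from h import *
for i in range(2): r.capture('side')
st()
```

```text
t 7.75 tcp [0.5547 0.015  0.0739] rot [-179.51    1.26 -166.52] F [0.1  0.19 0.57] M [-0.008  0.107  0.006] w 0.0762 j6 -99.5
```

Emit:
send_rows --motion '[{"travel": [0,0,-0.03],"spin": 0},{"travel": [0,0,-0.035],"spin": 0},{"travel": [0,0,-0.035],"spin": 0},{"travel": [0,0,-0.03],"spin": 0},{"travel": [0,0,-0.02],"spin": 0}]'

```text
time_s: 8.17
tcp_pos: [0.5477, 0.0139, 0.2233]
eef_rot: [-179.5, 0.5, -166.5]
contact_force: [-0.1, 0.4, -0.7]
gripper_width: 0.0875
```

Run:
```python
from h import *
st()
k=r.get_calibration('wrist'); im,d=r.capture('wrist'); cv2.imwrite('pics/w2.png',im)
for t in ('sleeve_grip','vial_center','flap_knob','flap_hinge','jaw_a'):
    print(t,[(round(q['conf'],2),world('wrist',q['at'],k).round(4)) for q in r.pinpoint('wrist',t)[:4]])
print(totool([.538,-.148,.215]))
```

```text
t 8.17 tcp [0.5477 0.0139 0.2233] rot [-179.47    0.5  -166.52] F [-0.08  0.43 -0.66] M [ 0.066 -0.107  0.022] w 0.0875 j6 -99.2
sleeve_grip [(0.87, array([0.5566, 0.0111, 0.0884])), (0.39, array([ 5.158e-01,  1.684e-01, -1.000e-04]))]
vial_center [(0.71, array([0.5561, 0.0153, 0.0911])), (0.31, array([0.5592, 0.0091, 0.0906]))]
flap_knob [(0.56, array([ 0.5387, -0.1481,  0.1306]))]
flap_hinge [(0.96, array([ 0.6495, -0.1175,  0.0887]))]
jaw_a [(0.73, array([0.5609, 0.0098, 0.0752])), (0.47, array([0.5583, 0.0168, 0.0729]))]
[ 0.0457 -0.1554  0.0052]
```

View pics/w2.png

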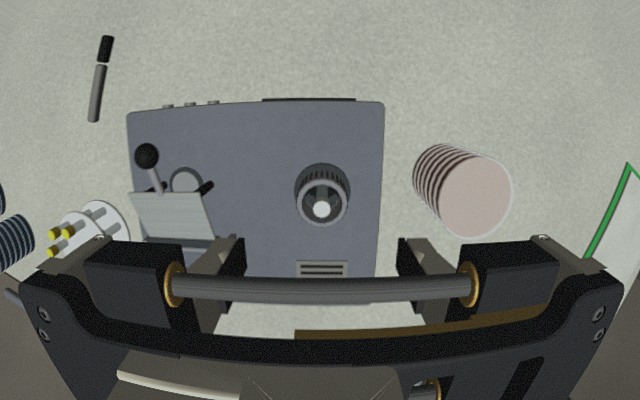

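In the wrist view the jaws are close round the vial at (322,203) and the vial is still upright. The knob is at (147,156). Next I'll move over the knob.

Emit:
send_rows --motion '[{"travel": [0.009,-0.031,0],"spin": 0},{"travel": [0.009,-0.031,0],"spin": 0},{"travel": [0.009,-0.031,0],"spin": 0},{"travel": [0.009,-0.031,0],"spin": 0},{"travel": [0.004,-0.015,0],"spin": 0}]'

```text
time_s: 8.88
tcp_pos: [0.5374, -0.1323, 0.213]
eef_rot: [-179.6, -0.4, -166.1]
contact_force: [-0.3, 0.1, 0.6]
gripper_width: 0.0878
```

Run:
```python
from h import *
st()
k=r.get_calibration('wrist'); im,d=r.capture('wrist'); cv2.imwrite('pics/w3.png',im)
for t in ('flap_knob','flap_hinge','vial_center','jaw_a'):
    print(t,[(round(q['conf'],2),world('wrist',q['at'],k).round(4)) for q in r.pinpoint('wrist',t)[:3]])
r.capture('side'); r.capture('top')
for c in('side','top'): print(c,pt(c,'flap_knob'),pt(c,'flap_hinge'))
st(); print(totool([.5387,-.148,.119]))
# crop of sleeve for a jaw check
c=cv2.resize(cv2.imread('pics/w2.png')[150:240,270:380],None,fx=5,fy=5,interpolation=cv2.INTER_CUBIC)
w=cv2.resize(im,(720,450)); cv2.imwrite('pics/j.png',np.vstack([c[:, :],]))
```

```text
t 8.88 tcp [ 0.5374 -0.1323  0.213 ] rot [-179.57   -0.41 -166.08] F [-0.33  0.13  0.58] M [ 0.082 -0.064 -0.037] w 0.0878 j6 -83.1
flap_knob [(0.87, array([ 0.5374, -0.1508,  0.1307]))]
flap_hinge [(0.82, array([ 0.6485, -0.1189,  0.0874])), (0.55, array([0.5577, 0.016 , 0.0701]))]
vial_center [(0.6, array([0.558 , 0.0169, 0.0954]))]
jaw_a [(0.52, array([0.5587, 0.0148, 0.073 ]))]
side [(0.77, [0.5391, -0.1511, 0.1388])] [(0.62, [0.6053, -0.0633, -0.0023])]
top [(0.36, [0.5408, -0.1453, 0.1425])] []
t 9.43 tcp [ 0.5387 -0.1291  0.2146] rot [-179.55   -0.23 -165.98] F [-0.51  0.84 -0.31] M [0.025 0.006 0.071] w 0.0877 j6 -83.3
[ 0.0042 -0.0176  0.0958]
```

View pics/j.png

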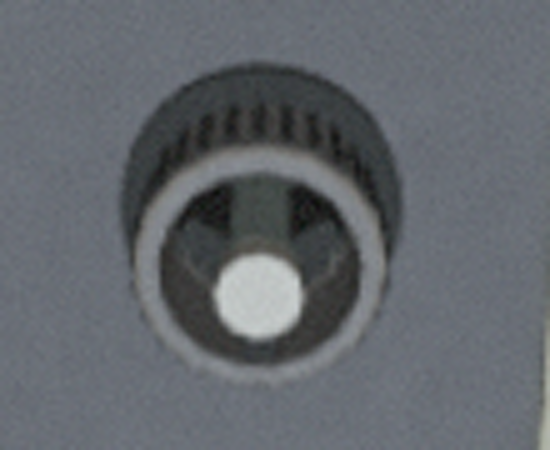

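View pics/w3.png

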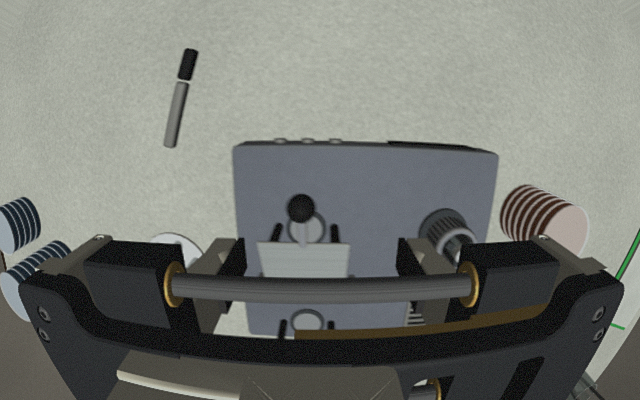

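The jaws reach the vial cap in the crop. In the wrist view the knob is at (301,208), with the front stop posts behind it at (276,232) and (334,232), clear of the fingers. Next I'll go down on the knob.

Emit:
send_rows --motion '[{"travel": [0.002,-0.01,0.01],"spin": 0.8},{"travel": [0.002,-0.009,0.02],"spin": 0},{"travel": [0,0,0.02],"spin": 0},{"travel": [0,0,0.015],"spin": 0}]'

```text
time_s: 9.77
tcp_pos: [0.5425, -0.1494, 0.151]
eef_rot: [-179.4, 0.3, -166.7]
contact_force: [-0.2, 0.1, 0.3]
gripper_width: 0.0875
```

Run:
```python
from h import *
r.capture('side');st(); print(totool([.5387,-.148,.119]))
```

```text
t 9.82 tcp [ 0.5408 -0.1491  0.148 ] rot [-1.7951e+02  7.0000e-02 -1.6670e+02] F [-1.47  0.4  -3.02] M [ 0.053  0.363 -0.024] w 0.0876 j6 -81.9
[0.0018 0.0018 0.0289]
```

Emit:
send_rows --motion '[{"travel": [0.002,0.001,0.014],"spin": 0},{"travel": [0.002,0,0.013],"spin": 0},{"travel": [0.001,0,0.003],"spin": 0}]' --gripper 0.0 --squeeze 8

```text
time_s: 10.07
tcp_pos: [0.5353, -0.1503, 0.116]
eef_rot: [-179.5, -0.0, -166.7]
contact_force: [-0.2, -0.4, -0.1]
gripper_width: 0.0731
```

Run:
```python
from h import *
r.capture('side');r.capture('side');st(); print(totool([.5387,-.148,.119]))
im,d=r.capture('wrist'); cv2.imwrite('pics/w4.png',im)
```

```text
t 10.17 tcp [ 0.536  -0.1504  0.1173] rot [-1.7948e+02  3.0000e-02 -1.6673e+02] F [ 0.23 -0.3   0.42] M [-0.029 -0.017 -0.048] w 0.065 j6 -82.0
[-0.0032  0.0016 -0.0017]
```

Emit:
send_rows --motion '[{"travel": [-0.002,0,0],"spin": 0},{"travel": [-0.001,0,0.001],"spin": 0}]' --gripper -0.3

```text
time_s: 10.38
tcp_pos: [0.5411, -0.1498, 0.1192]
eef_rot: [-179.4, 0.3, -166.7]
contact_force: [0.8, 0.5, 0.7]
gripper_width: 0.048
```

Run:
```python
from h import *
for i in range(4): r.capture('side')
im,d=r.capture('wrist'); cv2.imwrite('pics/w4.png',im);st(); print(totool([.5387,-.148,.119]))
```

```text
t 10.63 tcp [ 0.5402 -0.1497  0.1184] rot [-179.42    0.21 -166.71] F [ 0.06 -0.67  0.26] M [0.016 0.053 0.024] w 0.0321 j6 -82.0
[ 0.0011  0.002  -0.0006]
```

View pics/w4.png

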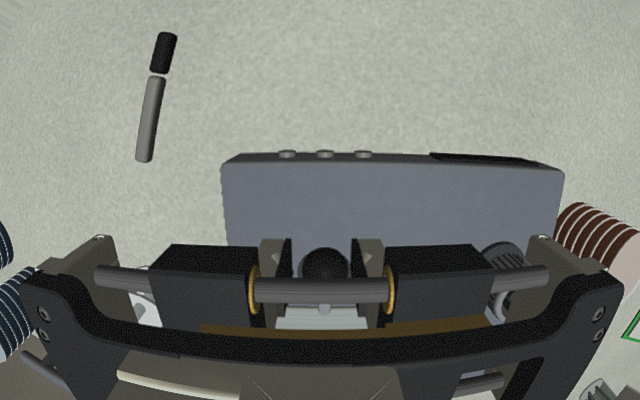

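The ball at (323,265) sits centred between the fingers. Next I'll close on it.

Emit:
send_rows --motion '[{"travel": [0.0005,0,0],"spin": 0}]' --gripper -1 --squeeze 15

```text
time_s: 10.72
tcp_pos: [0.5397, -0.1498, 0.1185]
eef_rot: [-179.4, 0.2, -166.7]
contact_force: [0.7, 0.6, -0.6]
gripper_width: 0.0281
```

Run:
```python
from h import *
for i in range(5): r.capture('side')
st(); print(totool([.5387,-.148,.119]))
```

```text
t 10.97 tcp [ 0.5393 -0.1483  0.1184] rot [-179.54    0.22 -166.71] F [-1.84 10.06  3.65] M [3.626 1.006 0.065] w 0.0226 j6 -82.0
[ 0.0005  0.0004 -0.0006]
```

```bash
cat >> h.py <<'E'
YAW=np.radians(13.25); EX=np.array([np.cos(YAW),np.sin(YAW),0]); EY=np.array([-EX[1],EX[0],0])
T0=np.array([.5393,-.1483,.1184]); H=T0+.125*np.cos(np.radians(25))*EX-[0,0,.125*np.sin(np.radians(25))]
def pos(p): p=np.radians(p); return H+.125*(-np.cos(p)*EX+np.sin(p)*np.array([0,0,1]))
def arc(step=2.,n=5,end=90.):
    s=r.get_state(); v=s['tcp_pos']-H; p=np.degrees(np.arctan2(v[2],-v@EX))
    print('phi',p.round(2),'rad',(np.hypot(v[2],v@EX)*1e3).round(2),'lat',(v@EY*1e3).round(2)); st()
    M=rot(s['eef_rot']); c=s['tcp_pos']
    for i in range(n):
        p=min(p+step,end); t=pos(p); print((M.T@(t-c)*1e3).round(1).tolist()); c=t
E
python3 -c "
from h import *
arc()"
```

```text
phi 25.0 rad 124.98 lat 0.03
t 10.97 tcp [ 0.5393 -0.1483  0.1184] rot [-179.54    0.22 -166.71] F [-1.84 10.06  3.65] M [3.626 1.006 0.065] w 0.0226 j6 -82.0
[-1.9, -0.1, -3.9]
[-2.1, -0.0, -3.8]
[-2.2, -0.0, -3.8]
[-2.3, -0.0, -3.7]
[-2.5, -0.0, -3.6]
```

Emit:
send_rows --motion '[{"travel": [-0.0019,0,-0.0039],"spin": 0},{"travel": [-0.0021,0,-0.0038],"spin": 0},{"travel": [-0.0022,0,-0.0038],"spin": 0},{"travel": [-0.0023,0,-0.0037],"spin": 0},{"travel": [-0.0025,0,-0.0036],"spin": 0}]' --squeeze 20

```text
time_s: 11.38
tcp_pos: [0.5502, -0.1454, 0.138]
eef_rot: [-179.6, 0.2, -166.7]
contact_force: [1.1, 0.2, -2.3]
gripper_width: 0.0227
```

```bash
python3 -c "
from h import *
arc()"
```

```text
phi 35.39 rad 125.1 lat 0.36
t 11.38 tcp [ 0.5502 -0.1454  0.138 ] rot [-1.7955e+02  1.7000e-01 -1.6670e+02] F [ 1.13  0.22 -2.32] M [-0.013 -0.262  0.005] w 0.0227 j6 -82.2
[-2.7, -0.4, -3.4]
[-2.7, -0.0, -3.4]
[-2.8, -0.0, -3.3]
[-3.0, -0.0, -3.2]
[-3.1, -0.0, -3.1]
```

Emit:
send_rows --motion '[{"travel": [-0.0026,-0.0002,-0.0035],"spin": 0},{"travel": [-0.0027,0,-0.0034],"spin": 0},{"travel": [-0.0028,0,-0.0033],"spin": 0},{"travel": [-0.003,0,-0.0032],"spin": 0},{"travel": [-0.0031,0,-0.0031],"spin": 0}]'

```text
time_s: 11.8
tcp_pos: [0.5653, -0.1418, 0.1561]
eef_rot: [-179.6, 0.1, -166.7]
contact_force: [1.7, 0.1, -3.0]
gripper_width: 0.0227
```

```bash
python3 -c "
from h import *
arc()
im,d=r.capture('side'); cv2.imwrite('pics/s2.png',im[100:300,200:500])
print(pt('side','flap_knob'))"
```

```text
phi 46.29 rad 125.25 lat 0.34
t 11.8 tcp [ 0.5653 -0.1418  0.1561] rot [-1.7958e+02  1.4000e-01 -1.6673e+02] F [ 1.75  0.1  -2.98] M [-0.029 -0.376 -0.019] w 0.0227 j6 -82.4
[-3.4, -0.4, -2.8]
[-3.3, -0.0, -2.8]
[-3.4, -0.0, -2.7]
[-3.5, -0.0, -2.6]
[-3.6, -0.0, -2.5]
[(0.7, [0.5659, -0.1422, 0.1796])]
```

View pics/s2.png

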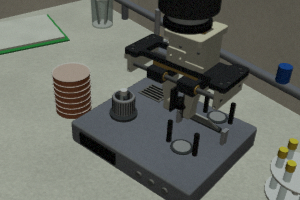

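The flap is rising with the knob between the fingers, at about (180,100) in the crop. Continuing along the arc.

Emit:
send_rows --motion '[{"travel": [-0.0033,-0.0002,-0.0028],"spin": 0},{"travel": [-0.0033,0,-0.0028],"spin": 0},{"travel": [-0.0034,0,-0.0027],"spin": 0},{"travel": [-0.0035,0,-0.0026],"spin": 0},{"travel": [-0.0036,0,-0.0025],"spin": 0}]'

```text
time_s: 12.32
tcp_pos: [0.5821, -0.1379, 0.1701]
eef_rot: [-179.6, 0.0, -166.7]
contact_force: [0.8, 0.3, -1.8]
gripper_width: 0.0227
```

```bash
python3 -c "
from h import *
arc()"
```

```text
phi 56.47 rad 125.34 lat 0.35
t 12.32 tcp [ 0.5821 -0.1379  0.1701] rot [-1.7961e+02  3.0000e-02 -1.6675e+02] F [ 0.81  0.31 -1.79] M [-0.045 -0.084 -0.007] w 0.0227 j6 -82.6
[-3.9, -0.4, -2.1]
[-3.8, -0.0, -2.2]
[-3.8, -0.0, -2.1]
[-3.9, -0.0, -1.9]
[-4.0, -0.0, -1.8]
```

Emit:
send_rows --motion '[{"travel": [-0.0038,0,-0.0022],"spin": 0},{"travel": [-0.0038,0,-0.0022],"spin": 0},{"travel": [-0.0038,0,-0.0021],"spin": 0},{"travel": [-0.0039,0,-0.0019],"spin": 0},{"travel": [-0.004,0,-0.0018],"spin": 0}]'

```text
time_s: 12.73
tcp_pos: [0.6028, -0.133, 0.1814]
eef_rot: [-179.6, -0.0, -166.7]
contact_force: [-0.7, -1.1, -2.7]
gripper_width: 0.0226
```

```bash
python3 -c "
from h import *
arc()"
```

```text
phi 67.49 rad 125.42 lat 0.35
t 12.73 tcp [ 0.6028 -0.133   0.1814] rot [-179.6    -0.   -166.75] F [-0.74 -1.07 -2.73] M [-0.167  0.031  0.056] w 0.0226 j6 -82.9
[-4.2, -0.4, -1.2]
[-4.1, -0.0, -1.5]
[-4.2, -0.0, -1.3]
[-4.2, -0.0, -1.2]
[-4.2, -0.0, -1.0]
```

Emit:
send_rows --motion '[{"travel": [-0.0041,0,-0.0015],"spin": 0},{"travel": [-0.0041,0,-0.0014],"spin": 0},{"travel": [-0.0042,0,-0.0013],"spin": 0},{"travel": [-0.0042,0,-0.0012],"spin": 0},{"travel": [-0.003,0,-0.0007],"spin": 0}]'

```text
time_s: 13.15
tcp_pos: [0.624, -0.128, 0.1883]
eef_rot: [-179.6, -0.0, -166.7]
contact_force: [-0.2, -0.6, -0.3]
gripper_width: 0.0225
```

```bash
python3 -c "
from h import *
arc(1.5)
from scipy.optimize import least_squares
P=np.array([[.5393,-.1483,.1184],[.5502,-.1454,.138],[.5653,-.1418,.1561],[.5821,-.1379,.1701],[.6028,-.133,.1814],r.get_state()['tcp_pos']])
a=P@EX;z=P[:,2]
f=least_squares(lambda q:np.hypot(a-q[0],z-q[1])-.125,[H@EX,H[2]]); print((f.x-[H@EX,H[2]])*1e3,f.fun*1e3)
q=f.x; print('phi fit',np.degrees(np.arctan2(z-q[1],q[0]-a)))
"
```

```text
phi 77.97 rad 125.51 lat 0.32
t 13.15 tcp [ 0.624  -0.128   0.1883] rot [-1.7959e+02 -2.0000e-02 -1.6674e+02] F [-0.17 -0.58 -0.26] M [-0.106  0.253  0.047] w 0.0225 j6 -83.1
[-3.3, -0.3, -0.1]
[-3.2, -0.0, -0.6]
[-3.2, -0.0, -0.5]
[-3.2, -0.0, -0.4]
[-3.3, -0.0, -0.3]
[0.25865998 0.55986927] [-0.00066399 -0.00154573 -0.02157769  0.0594444  -0.04886886  0.0126476 ]
phi fit [24.71730992 35.09587985 46.0432178  56.23704346 67.29433952 77.80433308]
```

The arc fits a 125 mm circle to within 0.06 mm. Next is the slow approach to vertical.

Emit:
send_rows --motion '[{"travel": [-0.0032,0,-0.0006],"spin": 0},{"travel": [-0.0032,0,-0.0006],"spin": 0},{"travel": [-0.0032,0,-0.0005],"spin": 0},{"travel": [-0.0032,0,-0.0004],"spin": 0},{"travel": [-0.0032,0,-0.0003],"spin": 0}]'

```text
time_s: 13.57
tcp_pos: [0.6411, -0.124, 0.1909]
eef_rot: [-179.6, -0.1, -166.7]
contact_force: [-0.7, -0.7, -1.2]
gripper_width: 0.0226
```

```bash
sed -i 's/^def pos/H=H+.00026*EX+np.array([0,0,.00056])\ndef pos/' h.py; python3 -c "
from h import *
arc(1.5); r.capture('side'); arc(1.5,0)"
```

```text
phi 85.93 rad 125.04 lat 0.27
t 13.57 tcp [ 0.6411 -0.124   0.1909] rot [-1.7959e+02 -6.0000e-02 -1.6675e+02] F [-0.72 -0.74 -1.16] M [-0.142  0.235  0.028] w 0.0226 j6 -83.3
[-3.3, -0.3, -0.2]
[-3.3, -0.0, -0.1]
[-2.3, -0.0, -0.0]
[0.0, 0.0, 0.0]
[0.0, 0.0, 0.0]
phi 86.22 rad 125.05 lat 0.28
t 13.62 tcp [ 0.6417 -0.1239  0.1909] rot [-1.7958e+02 -3.0000e-02 -1.6674e+02] F [-0.24  0.49 -0.14] M [ 0.038  0.108 -0.031] w 0.0226 j6 -83.3
```

Remaining: 3.8°, about 8.2 mm along the tool's −x axis. I'll stop a bit short and trim.

Emit:
send_rows --motion '[{"travel": [-0.0022,0,-0.0002],"spin": 0},{"travel": [-0.002,0,-0.0001],"spin": 0},{"travel": [-0.0016,0,0],"spin": 0},{"travel": [-0.001,0,0],"spin": 0}]'

```text
time_s: 13.95
tcp_pos: [0.6489, -0.1222, 0.1912]
eef_rot: [-179.6, -0.0, -166.7]
contact_force: [-1.3, -0.5, -0.0]
gripper_width: 0.0225
```

```bash
python3 -c "
from h import *
arc(1.5,0); r.capture('side');r.capture('side'); arc(1.5,2)"
```

```text
phi 89.61 rad 125.08 lat 0.29
t 13.95 tcp [ 0.6489 -0.1222  0.1912] rot [-1.7958e+02 -5.0000e-02 -1.6674e+02] F [-1.29 -0.53 -0.02] M [-0.141  0.383 -0.01 ] w 0.0225 j6 -83.4
phi 89.59 rad 125.07 lat 0.29
t 14.05 tcp [ 0.6489 -0.1222  0.1912] rot [-1.7958e+02 -5.0000e-02 -1.6673e+02] F [-0.38 -0.09 -1.2 ] M [-0.103  0.252  0.004] w 0.0225 j6 -83.4
[-0.9, -0.3, 0.1]
[0.0, 0.0, 0.0]
```

Emit:
send_rows --motion '[{"travel": [-0.0008,0,0],"spin": 0}]' --squeeze 25

```text
time_s: 14.13
tcp_pos: [0.6495, -0.1221, 0.1912]
eef_rot: [-179.6, -0.1, -166.7]
contact_force: [-0.9, -0.2, -0.5]
gripper_width: 0.022
```

```bash
python3 -c "
from h import *
arc(1.5,0); 
im,d=r.capture('side'); k=r.get_calibration('wrist'); w,_=r.capture('wrist')
print(pt('side','flap_knob'),pt('side','flap_hinge'),pt('side','vial_center'),pt('side','dishes'),pt('side','tube_rack'),pt('side','marker'))
for t in('flap_knob','flap_hinge','vial_center'): print(t,[(round(q['conf'],2),world('w',q['at'],k).round(4)) for q in r.pinpoint('wrist',t)[:2]])
for i in range(12): r.capture('top')
arc(1.5,0)
cv2.imwrite('pics/f.png',cv2.resize(im[110:310,220:520],None,fx=2.5,fy=2.5))"
```

```text
phi 89.87 rad 125.07 lat 0.28
t 14.13 tcp [ 0.6495 -0.1221  0.1912] rot [-1.7959e+02 -6.0000e-02 -1.6674e+02] F [-0.92 -0.22 -0.49] M [-0.102  0.354 -0.013] w 0.022 j6 -83.4
[(0.66, [0.6483, -0.1254, 0.2134])] [(0.74, [0.6513, -0.1238, 0.0875])] [(0.4, [0.553, 0.0146, 0.0929])] [(0.93, [0.5124, 0.167, -0.0016])] [(0.96, [0.7176, -0.3098, 0.002])] [(0.92, [0.4831, -0.3279, 0.0051])]
flap_knob [(0.95, array([ 0.6494, -0.1228,  0.2035])), (0.66, array([ 0.7224, -0.3064, -0.0055]))]
flap_hinge [(0.75, array([ 0.65  , -0.1171,  0.0867]))]
vial_center [(0.73, array([0.5553, 0.0157, 0.0928]))]
phi 89.96 rad 125.08 lat 0.3
t 15.28 tcp [ 0.6497 -0.122   0.1912] rot [-1.7958e+02 -4.0000e-02 -1.6674e+02] F [-1.02 -0.79 -0.7 ] M [-0.109  0.381  0.003] w 0.0222 j6 -83.4
```

View pics/f.png

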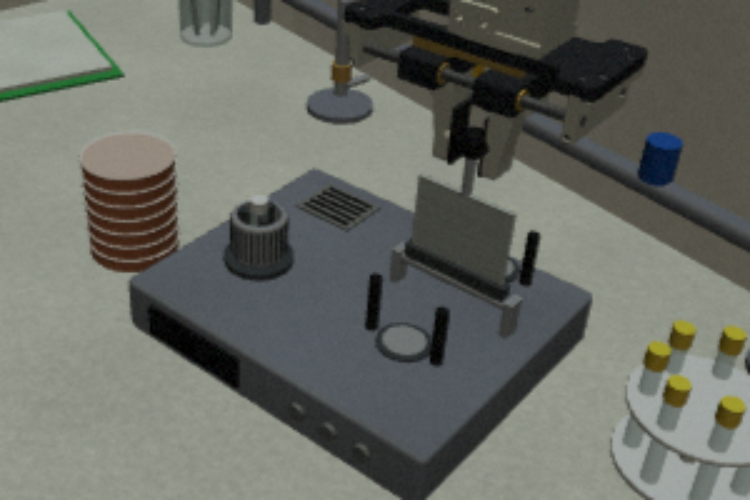

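The flap stands upright with its knob gripped at (473,142), the vial stays in the chuck at (260,210), and the things around the reader haven't moved. The pose held steady for over a second, so I'm handing in.

```bash
python3 -c "
from h import *
print(r.close_job())"
```

```text
the job is handed in; nothing more can be done
None
```

The job is handed in at about 15.3 s on the robot's clock: the vial is clamped, and the flap stands straight up with the knob still gripped.

- **Chuck:** I turned the sleeve about 85° clockwise in one firm grip. The moment rose from about 0.14 to 1.7 N m, so the sleeve is at its end stop or held hard. A wrist-camera crop afterwards showed the jaws up against the vial, and later fixes kept the vial upright in place. I did not measure the sleeve angle itself.
- **Flap:** I swung it up slowly by the knob along the hinge arc, which fitted a 125 mm circle to about 0.06 mm.
- **Final hold:** The flap measured 89.9–90.0° and stayed steady for over a second, with about 1 N on the wrist and a 25 N grip set.
- **Surroundings:** In the last side picture, the dishes, tube rack and pen matched their starting places within network accuracy.

The two cameras disagreed slightly on the knob. The wrist network put it at 203 mm and the side network at 213 mm, against 210 mm expected from the arm. The wrist network also read about 7 mm low before the swing, so I relied on the arm's own position.

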